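Start the feeder's recessed clamp screw with the long T-key

ROBOT

A 6-joint arm with a two-finger parallel gripper is mounted at the origin on the work surface. World frame = base frame: x ahead of the robot, y to its left, z up, the work surface at z = 0. Lengths are in m, angles in rad, forces in N, time in s.
With the tool pointing down it reaches from about 0.3 to 0.775 m from the base axis. Payload 14.6 kg.
Tool frame: the origin (TCP) lies at the very end of the fingers, on their centre line; the grasp point (between the pads) lies 19 mm behind it; z points along the fingers, x is the direction in which the jaws open and shut, and the axes are right-handed (so a half turn about z gives the same grasp; the last joint's range is limited). The gripper opens to 85 mm and grips with 20 to 120 N. Pads are 22 mm wide; open, the fingers measure 114 mm over their backs; the gripper's body (76 mm by 85 mm) begins 54 mm behind the grasp point. The pads swing forward as they close: fully open they stand 13 mm farther back than shut.
Start: joints at [1.201, 0.3, 1.521, -0, 1.321, -0.067], TCP at [0.164, 0.525, 0.231] pointing down, gripper open.
Joint ranges: [-3.03, 3.03], [-0.79, 2.21], [0.23, 2.52], [-1.04, 4.18], [0, 3.07], [-2.55, 2.55]. Speed limits (rad/s): [2.22, 2.22, 2.57, 3.14, 3.14, 3.14].

INTERFACE

Orientations are given as [roll, pitch, yaw] about the fixed x, y, z axes, in that order (R = Rz(yaw) Ry(pitch) Rx(roll)).
In Python, from bench import ctrl gives the robot as it stands. The module is installed in compiled form; this text tells all that it offers. Calls block until the motion is done:
- ctrl.move_to(position, orientation): joint-space move of the TCP to a pose.
- ctrl.move_linear(position, speed=0.15, rot=None, threshold=None): straight line of the TCP; rot=None keeps the orientation; speed is the mean speed in m/s. With threshold (N) it stops when the force on the tool has changed by that much, and returns True; else False.
- ctrl.movej(angles): joint-space move.
- ctrl.set_gripper(opening, strength=None): finger opening in m; strength is the grip in N (None keeps the last); returns when the fingers have stopped.
- ctrl.hold(seconds).
- ctrl.inverse_kinematics(position, orientation): joint angles nearest the present ones, or None.
- ctrl.get_image(name): name is "scene" or "top"; returns (picture, depth): 480x640x3 uint8, red, green, blue; 480x640 float32, m along the optical axis (not along the pixel's ray), 0 where there is no reading.
- ctrl.camera_info(name): a dict with "fx", "fy", "cx", "cy" (pixels), "R" (3x3) and "t" (3): a world point X has camera coordinates R X + t. Camera axes: x right, y down, z forward; pixel columns grow to the right and rows downward; lengths in m; the calibration is good to about 2 mm. A picture is of the moment at which its call begins. camera_info takes no time and is no camera call.
A pose or a line that the arm cannot do raises ctrl.PlanningError and nothing moves.
- ctrl.close_job(): hands the job in, once; it reports no verdict.
Readings, each from a call of its own:
- ctrl.read_clock(): time.
- ctrl.read_joints(): joint angles.
- ctrl.read_dq(): joint speeds.
- ctrl.read_joint_torque(): joint torques, N m.
- ctrl.read_ee_pos(): TCP position.
- ctrl.read_tool_rot(): TCP orientation.
- ctrl.read_contact_force(): force on the tool from outside, world axes, zero at the start.
- ctrl.read_ft_torque(): the same for the moment, N m.
- ctrl.read_grip_width(): finger opening in m.
Only numpy, scipy, OpenCV 4.12 (cv2) and the standard library are available. Lean on these libraries where they do the work, as an engineer would, in place of code of your own. Each camera call takes 0.05 s, during which the arm holds its last target.

TASK

Take the yellow T-handle key from the rack, lower it upright into the yellow-ringed well of the seed blower's feeder until its blade sits in the slot of the clamp screw at the bottom (the handle bar must lie in line with the two black marks to enter), then turn it a quarter turn clockwise seen from above to start the screw. Keep the key upright in the well, leave it standing there, let go, and leave the blue key in its rack.

Things in the scene. Friction and masses are not known exactly. Their poses are not given: they have to be found in the camera images.
- yellow_key_grip (a point): Centre of the yellow handle bar of a loose steel T-key (0.2 kg) standing in a hole of an 85 mm high aluminium rack. Key z points up; bar 70 mm along key x, 14 thick along y, 22 high. Below this point: collar disc (70 mm wide, 6 thick), its top 32 mm down; 12 mm shaft; end of blade 113 mm down. Blade parallel to the bar, 26 wide, 9 thick, 14 high. A half turn about z changes nothing.
- blue_key_grip (a point): Centre of the handle bar of the other T-key, same size but with a blue handle and a thin round tip that cannot turn the screw. It stands in the rack's other hole, 120 mm away (which key is in which hole varies), and stays there.
- well_mouth (a point): Centre of the well's mouth, level with the top (100 mm above the table) of the fixed white feeder block. z up; x along the two black marks beside the mouth = slot direction (a half turn changes nothing). Yellow cone from 58 mm to the 40 mm bore, 12 mm down. Blade on the slot floor: bar centre 40.5 mm above this point; collar resting on the block: 38 mm. A funnel 23 mm above the top stands 135 mm off at +x.
- clamp_screw (a joint): Turn (rad) of the clamp screw at the well's bottom: 0 at the start (slot along the black marks), grows clockwise from above, stop at 1.55; sinks 3 mm per rad; resists with 0.1 N m. Slot 21 mm wide between two lugs: tops 59.5 mm, slot floor 72.5 mm below the mouth. The blade is loose in it: about 0.5 rad of the key's turn is lost before the screw follows.
Mind the look-alikes: they are no part of the job. What is shaped like the part that bears yellow_key_grip but pink or red is not meant.

How it is judged:
By the outcome, as a careful person would: the job done as asked, in the order asked, and still so for the second after the job is handed in, with the robot touching nothing.
It also fails if it takes over 51 s, if anything falls off the work surface, if the arm or the gripper's body presses on something with over 40 N, if the wrist force passes 120 N, or if a joint passes its speed limit or range.

## Working session

There is one attempt and no reset: what is moved stays moved. The work goes in short steps, each a Python script; the robot and the scene stay as the last script left them, time stands still between calls to the robot, and variables do not carry over. Pictures are saved under pics/ and viewed, and the job is handed in when it is done.

```bash
mkdir -p pics; python3 - <<'E'
from bench import ctrl
import cv2,numpy as np
for n in("scene","top"):
    p,d=ctrl.get_image(n); cv2.imwrite(f"pics/{n}0.png",p[:,:,::-1]); np.savez(f"{n}0.npz",p=p,d=d)
    c=ctrl.camera_info(n); print(n,c)
print(ctrl.read_clock(),ctrl.read_contact_force(),ctrl.read_tool_rot())
E
```

```text
scene {'fx': 552.0832047432756, 'fy': 552.0832047432756, 'cx': 323.5069951920722, 'cy': 231.37404240177136, 'R': array([[ 0.11274721,  0.99361026, -0.00516915],
       [ 0.71242195, -0.08446438, -0.69664965],
       [-0.69263484,  0.07486269, -0.71739288]]), 't': array([-0.09742853, -0.33372546,  1.38926127])}
top {'fx': 448.3846929787206, 'fy': 448.3846929787206, 'cx': 320.94713401645106, 'cy': 243.94710890231693, 'R': array([[ 0.02205683, -0.99968993,  0.01155614],
       [-0.99493086, -0.02308325, -0.09787613],
       [ 0.09811254, -0.00933873, -0.99513151]]), 't': array([0.02123979, 0.54823461, 0.78333724])}
0.1 [-0.73036912 -0.84519993  0.48851597] [-3.14151826e+00  1.00777015e-03  1.26805424e+00]
```

View pics/scene0.png

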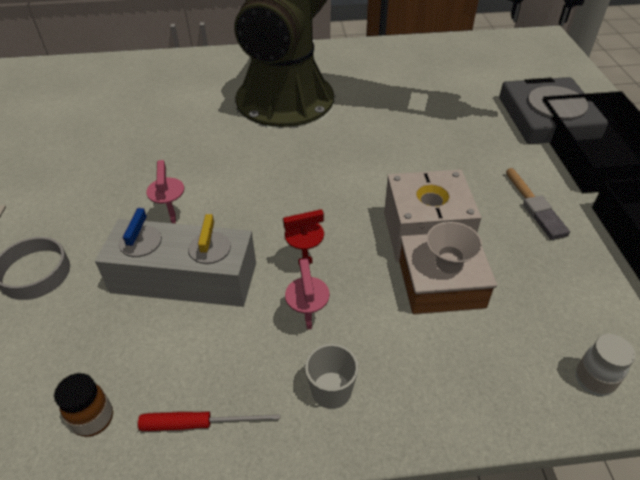

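View pics/top0.png

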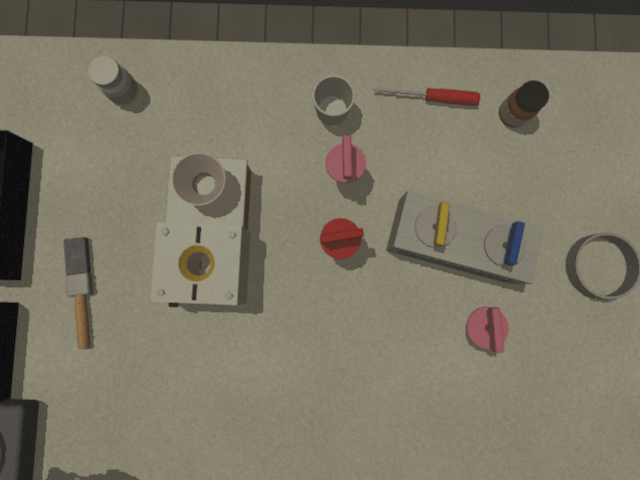

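The top view shows the yellow bar at about (442,224), the blue bar at (516,243), and the well centre at about (197,263) with black marks at (198,234) and (194,292). The funnel is at (200,180). I'll measure these next.

```bash
cat > h.py <<'E'
import numpy as np,cv2
from bench import ctrl
def ray(cam,uv,z):
    c=ctrl.camera_info(cam);R,t=c["R"],c["t"]
    o=-R.T@t; d=R.T@np.array([(uv[0]-c["cx"])/c["fx"],(uv[1]-c["cy"])/c["fy"],1.])
    return o+d*(z-o[2])/d[2]
def pts(cam,d,mask):
    c=ctrl.camera_info(cam);R,t=c["R"],c["t"]
    v,u=np.nonzero(mask&(d>0));z=d[v,u]
    P=np.stack([(u-c["cx"])/c["fx"]*z,(v-c["cy"])/c["fy"]*z,z],1)
    return (P-t)@R
def hsv(p): return cv2.cvtColor(p,cv2.COLOR_RGB2HSV)
def yellow(p):
    h=hsv(p); return (h[...,0]>18)&(h[...,0]<34)&(h[...,1]>150)&(h[...,2]>70)
def rect(P):
    return cv2.minAreaRect(P[:,:2].astype(np.float32)*1000)
E
python3 - <<'E'
from h import *
for cam in("top","scene"):
    f=np.load(cam+"0.npz");p,d=f["p"],f["d"]
    m=yellow(p).astype(np.uint8)
    n,l,s,c=cv2.connectedComponentsWithStats(m)
    for i in range(1,n):
        if s[i,4]<40: continue
        mm=l==i;P=pts(cam,d,mm)
        print(cam,s[i],c[i].round(1),"z pct",np.percentile(P[:,2],[5,25,50,75,95]).round(4),"med",np.median(P,0).round(4))
        zt=np.percentile(P[:,2],90)
        Q=P[P[:,2]>zt-.006]
        print("  toprect",rect(Q), Q.mean(0).round(4))
        # contour ray cast
        v,u=np.nonzero(mm)
        for z in(.1,.134):
            W=np.array([ray(cam,x,z) for x in zip(u,v)]); r=rect(W); print("  z",z,W.mean(0).round(4),np.round(r[0],1),np.round(r[1],1),round(r[2],1))
    h=hsv(p)
    m=((p.max(2)<45)).astype(np.uint8)
    n,l,s,c=cv2.connectedComponentsWithStats(m)
    for i in range(1,n):
        if 15<s[i,4]<400: print("dark",cam,s[i],c[i].round(1),ray(cam,c[i],.1).round(4))
    m=((h[...,0]>105)&(h[...,0]<125)&(h[...,1]>150)&(h[...,2]>40)).astype(np.uint8)
    n,l,s,c=cv2.connectedComponentsWithStats(m)
    for i in range(1,n):
        if s[i,4]>60: print("blue",cam,s[i],c[i].round(1),ray(cam,c[i],.13).round(4))
E
```

```text
top [436 202  13  43 361] [442.1 223.1] z pct [0.1308 0.1322 0.1332 0.1341 0.135 ] med [ 0.5749 -0.1558  0.1332]
  toprect ((574.8074951171875, -156.3452911376953), (14.23183822631836, 66.79521942138672), 82.3830795288086) [ 0.5749 -0.1562  0.1331]
  z 0.1 [ 0.5797 -0.1654  0.1   ] [ 579.8 -164.8] [15.5 71.2] 82.3
  z 0.134 [ 0.5745 -0.1559  0.134 ] [ 574.7 -155.2] [14.8 67.9] 82.3
top [179 246  35  35 446] [194.4 262.5] z pct [0.0875 0.0909 0.0936 0.096  0.0986] med [0.5068 0.2454 0.0936]
  toprect ((504.9461669921875, 237.44984436035156), (55.71767044067383, 55.937686920166016), 53.510311126708984) [0.5042 0.2406 0.0953]
  z 0.1 [0.5052 0.24   0.1   ] [504.6 236.5] [54.8 55.7] 47.3
  z 0.134 [0.5035 0.2308 0.134 ] [502.9 227.4] [52.3 53.1] 47.3
dark top [167   0  38   2  56] [186.9   0.4] [0.958  0.2753 0.1   ]
dark top [211   0   8   3  16] [214.8   0.9] [0.9585 0.2272 0.1   ]
dark top [226   0  12   3  22] [231.7   0.9] [0.9594 0.198  0.1   ]
dark top [251   0  30   4  65] [266.7   1.5] [0.9601 0.1377 0.1   ]
dark top [290   0  21   5  42] [299.8   1.7] [0.9614 0.0802 0.1   ]
dar
[... 1405 characters left out ...]
49 -0.1559  0.134 ] [ 583.3 -156.1] [16.6 79.7] 84.0
dark scene [477   0  23  12 135] [486.3   6. ] [-0.2405  0.5791  0.1   ]
dark scene [505   0  18  22 191] [514.5   7.7] [-0.2204  0.6524  0.1   ]
dark scene [559   0  26  25 263] [568.8   8.7] [-0.1956  0.7971  0.1   ]
dark scene [611   0  27   4  70] [623.4   1.2] [-0.2229  0.9683  0.1   ]
dark scene [332  10  10  10  34] [334.7  14.3] [-0.2412  0.1564  0.1   ]
dark scene [525  78  29   6 106] [538.8  80.6] [0.1535 0.5734 0.1   ]
dark scene [534 214  33  25 114] [545.9 228.3] [0.6071 0.4057 0.1   ]
dark scene [400 251  15  55 227] [406.6 277.6] [0.6844 0.1504 0.1   ]
blue scene [124 209  22  36 394] [134.3 226.7] [ 0.5526 -0.2719  0.13  ]
```

```bash
python3 - <<'E'
import cv2
p=cv2.imread("pics/top0.png");cv2.imwrite("pics/t_crop.png",cv2.resize(p[140:320,140:270],None,fx=4.4/1.4,fy=4.4/1.4,interpolation=cv2.INTER_CUBIC))
cv2.imwrite("pics/t_crop2.png",cv2.resize(p[180:290,380:560],None,fx=4,fy=4,interpolation=cv2.INTER_CUBIC))
E
```

```text
(no output)
```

View pics/t_crop.png

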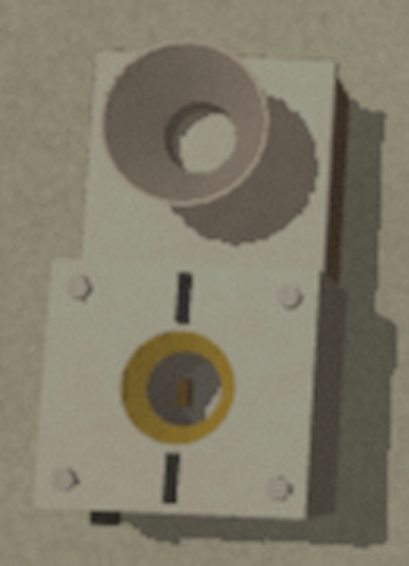

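View pics/t_crop2.png

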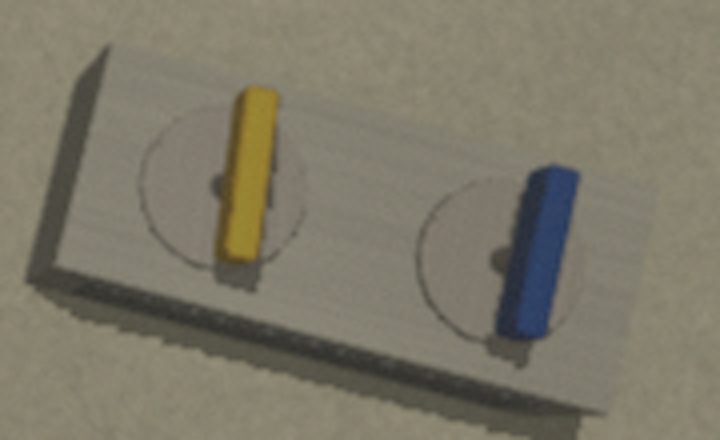

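```bash
python3 - <<'E'
from h import *
f=np.load("top0.npz");p,d=f["p"],f["d"]
g=cv2.cvtColor(p,cv2.COLOR_RGB2GRAY)
def marks(cam,p,x0,x1,y0,y1,th):
    g=cv2.cvtColor(p,cv2.COLOR_RGB2GRAY); m=np.zeros_like(g); m[y0:y1,x0:x1]=(g[y0:y1,x0:x1]<th)
    n,l,s,c=cv2.connectedComponentsWithStats(m); out=[]
    for i in range(1,n):
        if s[i,4]>12:
            w=ray(cam,c[i],.1); print(cam,"mark",s[i],c[i].round(1),w.round(4))
marks("top",p,185,212,222,304,75)
q=np.load("scene0.npz")["p"]; marks("scene",q,415,460,170,225,75)
for cam,P in(("top",p),("scene",q)):
    m=yellow(P).astype(np.uint8); 
    n,l,s,c=cv2.connectedComponentsWithStats(m)
    for i in range(1,n):
        if s[i,4]<100: continue
        ct=max(cv2.findContours((l==i).astype(np.uint8),cv2.RETR_EXTERNAL,cv2.CHAIN_APPROX_NONE)[0],key=len)
        e=cv2.fitEllipse(cv2.convexHull(ct)); W=np.array([ray(cam,x,.1)[:2] for x in ct[:,0]]); 
        print(cam,s[i],np.round(e[0],1),ray(cam,e[0],.1).round(4), cv2.minEnclosingCircle((W*1000).astype(np.float32)))
        v,u=np.nonzero(l==i)
        W=np.array([ray(cam,x,.134)[:2] for x in zip(u,v)]); C=np.cov((W-W.mean(0)).T);w,V=np.linalg.eigh(C);print("   axis deg",np.degrees(np.arctan2(V[1,1],V[0,1])))
E
```

```text
top mark [196 227   5  16  56] [198.  234.5] [0.5513 0.2364 0.1   ]
top mark [187 253  17  22 268] [194.8 263.1] [0.5043 0.2392 0.1   ]
top mark [192 285   5  15  54] [194.  292.1] [0.4573 0.2383 0.1   ]
scene mark [424 174   6   8  24] [426.5 177.5] [0.4547 0.2386 0.1   ]
scene mark [425 194  18  11 157] [433.6 199.3] [0.5144 0.2366 0.1   ]
scene mark [436 208   6  10  30] [438.5 212.5] [0.5484 0.2366 0.1   ]
scene mark [415 223  16   2  26] [422.9 223.6] [0.5718 0.2034 0.1   ]
top [436 202  13  43 361] [442.1 223.4] [ 0.5793 -0.1654  0.1   ] ((579.9232788085938, -164.17689514160156), 35.60007095336914)Traceback (most recent call last):
  File "<stdin>", line 21, in <module>
  File "h.py", line 4, in ray
    c=ctrl.camera_info(cam);R,t=c["R"],c["t"]
ValueError: time passes only in moves, steps and waits
```

The well centre comes out at (0.5043,0.2374) from top and (0.5016,0.2376) from scene, with both views giving the mark direction as −1.2°. The key is at (0.5746,−0.156) with its top at z≈0.1335. That fits a grip height of 0.123 with the collar on the 85 mm rack, and bar dimensions of 14×67 mm. Now the grasp.

```bash
sed -i 's/^def ray/import functools\n_ci=functools.lru_cache(None)(lambda n: ctrl.camera_info(n))\ndef ray/; s/c=ctrl.camera_info(cam)/c=_ci(cam)/' h.py
python3 - <<'E'
from h import *
yaw=np.radians(82.1)
print(ctrl.inverse_kinematics([.574,-.156,.105],[np.pi,0,yaw]))
ctrl.move_to([.574,-.156,.22],[np.pi,0,yaw])
ctrl.set_gripper(.06,60)
print(ctrl.read_joints(),ctrl.read_clock())
p,d=ctrl.get_image("top");cv2.imwrite("pics/top1.png",p[:,:,::-1])
p,d=ctrl.get_image("scene");cv2.imwrite("pics/scene1.png",p[:,:,::-1])
E
```

```text
[-3.26937366e-01  5.25421259e-01  1.51340249e+00 -4.44089210e-16
  1.10276890e+00 -1.75985268e+00]
[-3.26728753e-01  4.08708628e-01  1.40102140e+00 -1.46657742e-05
  1.33185257e+00 -1.75981156e+00] 3.275
```

View pics/scene1.png

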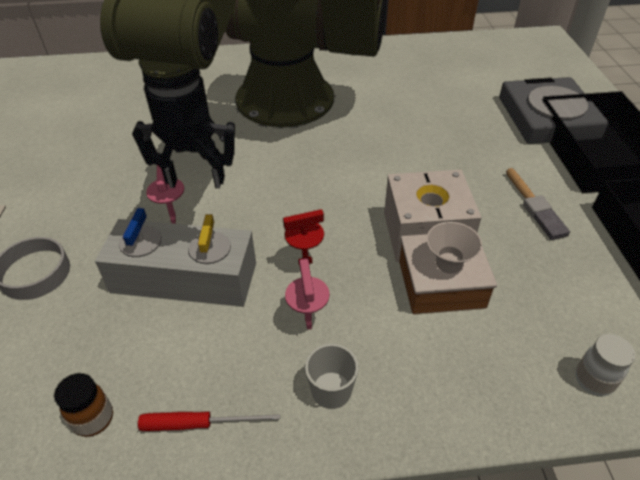

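The open gripper hangs above the yellow bar, with its fingertips near (172,180) and (218,180) and nothing in the way. I'll descend with contact detection on.

```bash
python3 - <<'E'
from h import *
r=ctrl.move_linear([.574,-.156,.105],speed=.08,threshold=8)
print(r,ctrl.read_ee_pos(),ctrl.read_contact_force())
if not r:
    ctrl.set_gripper(.0,60); print(ctrl.read_grip_width(),ctrl.read_contact_force(),ctrl.read_ft_torque())
    ctrl.hold(.1)
    print(ctrl.move_linear([.574,-.156,.30],speed=.12,threshold=15),ctrl.read_ee_pos(),ctrl.read_contact_force(),ctrl.read_grip_width())
print(ctrl.read_clock())
p,d=ctrl.get_image("top");cv2.imwrite("pics/top2.png",p[:,:,::-1])
p,d=ctrl.get_image("scene");cv2.imwrite("pics/scene2.png",p[:,:,::-1])
E
```

```text
False [ 0.57422763 -0.15606691  0.10549819] [ 0.02151428 -1.24505     0.43561096]
0.01311928945448167 [-0.1849225  -0.01773985  2.81607352] [ 0.05673728  0.11809848 -0.02340498]
False [ 0.5738844  -0.15596807  0.2993223 ] [-0.04481369  0.71246382 -0.76361435] 0.013365068555291234
7.3167
```

View pics/scene2.png

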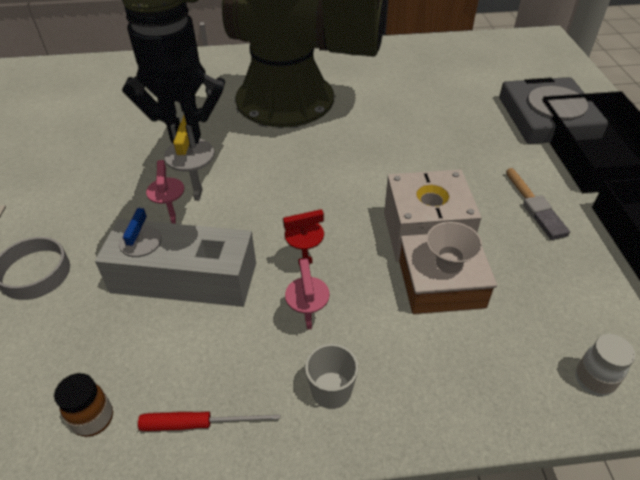

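View pics/top2.png

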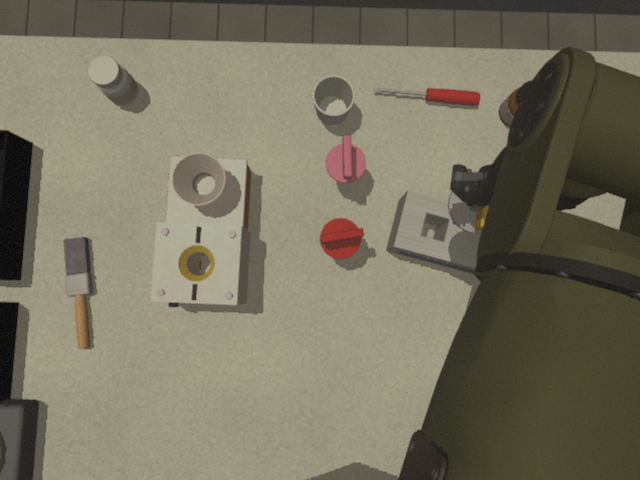

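The key is held with the grip width at 13.4 mm. In scene the yellow bar is at (181,137), the collar at (190,153) and the shaft runs straight down to (197,198). I'll move it over the well.

```bash
python3 - <<'E'
from h import *
yaw=np.radians(88.8)
ctrl.move_to([.503,.2375,.28],[np.pi,0,yaw]); ctrl.hold(.3)
print(ctrl.read_joints(),ctrl.read_ee_pos(),ctrl.read_tool_rot(),ctrl.read_clock(),ctrl.read_contact_force(),ctrl.read_ft_torque())
for n in("top","scene"):
    p,d=ctrl.get_image(n);cv2.imwrite(f"pics/{n}3.png",p[:,:,::-1]);np.savez(n+"3.npz",p=p,d=d)
m=yellow(p); m[180:]=0
P=pts("scene",d,m); print(np.percentile(P,[2,50,98],axis=0).round(4))
print(rect(P[P[:,2]>np.percentile(P[:,2],95)-.012]))
cv2.imwrite("pics/s3c.png",cv2.resize(p[30:250,330:530,::-1],None,fx=2.7,fy=2.7,interpolation=cv2.INTER_CUBIC))
E
```

```text
[ 3.74433408e-01  2.81658491e-01  1.43133645e+00  1.95394105e-05
  1.42860290e+00 -1.17464376e+00] [0.50324418 0.23709074 0.2799779 ] [-3.14158041e+00 -1.58440773e-05  1.54907440e+00] 9.2 [ 0.04705242 -0.79441841 -2.75581799] [ 0.03558107 -0.01843948  0.03003735]
[[0.4921 0.2292 0.2916]
 [0.5278 0.2359 0.3079]
 [0.5389 0.2443 0.3103]]
((514.1343994140625, 238.69210815429688), (17.48512077331543, 51.869991302490234), 74.13805389404297)
```

View pics/s3c.png

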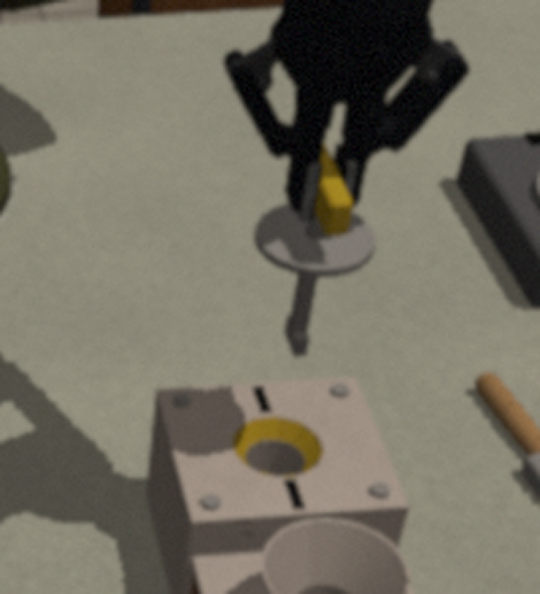

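View pics/top3.png

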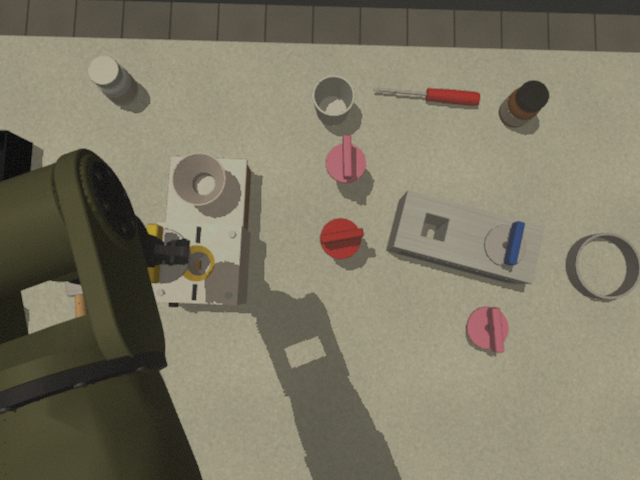

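```bash
python3 - <<'E'
from h import *
print(ray("scene",(440.4,159.0),.1855))
c=_ci("scene")
for z in(.2985,.263,.1855):
    X=c["R"]@np.array([.503,.2375,z])+c["t"]; u=X[:2]/X[2]*c["fx"]+[c["cx"],c["cy"]]; print(z,u,(u-[330,30])*2.7)
E
```

```text
[0.50839075 0.23777236 0.1855    ]Traceback (most recent call last):
  File "<stdin>", line 3, in <module>
NameError: name '_ci' is not defined
```

The bar centre comes out at about (0.504,0.237) and the blade tip at y≈0.238, so the key hangs upright over the well. I'll lower it.

```bash
python3 - <<'E'
from h import *
def st(): print(ctrl.read_ee_pos().round(4) if hasattr(ctrl.read_ee_pos(),'round') else ctrl.read_ee_pos(),np.round(ctrl.read_contact_force(),2),np.round(ctrl.read_ft_torque(),3),ctrl.read_clock())
r=ctrl.move_linear([.503,.2375,.15],speed=.08,threshold=8);print(r);st()
if not r:
    r=ctrl.move_linear([.503,.2375,.1195],speed=.02,threshold=5);print(r);st()
p,d=ctrl.get_image("scene");cv2.imwrite("pics/s4.png",p[:,:,::-1])
cv2.imwrite("pics/s4c.png",cv2.resize(p[60:280,330:530,::-1],None,fx=2.7,fy=2.7,interpolation=cv2.INTER_CUBIC))
E
```

```text
False
[0.5032 0.2376 0.1504] [ 0.49 -0.39 -1.38] [-0.035  0.014 -0.026] 11.075
True
[0.5031 0.2375 0.1226] [-0.45 -0.67  4.84] [0.02  0.194 0.045] 12.3167
```

View pics/s4c.png

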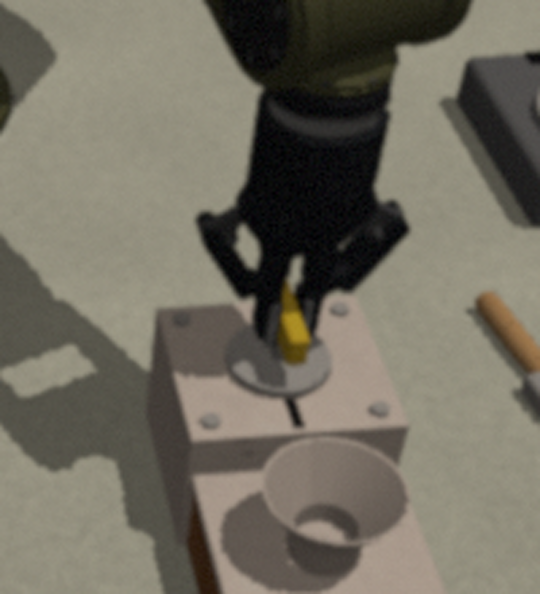

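Contact came at TCP z 0.1226 against a predicted floor height of 0.1225. The collar sits just above the block and the bar is in line with the marks, so the blade is on the slot floor. Now I'll turn it clockwise in steps and watch the moment.

```bash
cat > turn.py <<'E'
from h import *
import sys
a0,a1,da=map(float,sys.argv[1:4]); y0=np.radians(88.8)
a=a0
while a<a1-1e-6:
    a=min(a+da,a1)
    s=max(0,a-.5)*.003
    z=.1228-min(s,.0020)
    q=ctrl.inverse_kinematics([.503,.2375,z],[np.pi,0,y0-a])
    ctrl.movej(q)
    f,m=np.array(ctrl.read_contact_force()),np.array(ctrl.read_ft_torque())
    print(round(a,3),"q6",round(ctrl.read_joints()[5],3),"yaw",round(y0-ctrl.read_tool_rot()[2],3),"f",f.round(2),"m",m.round(3),"t",ctrl.read_clock(),flush=True)
    if np.linalg.norm(f)>35 or abs(m[2])>1.0: print("STOP");break
print(ctrl.read_grip_width())
E
python3 turn.py 0 1.2 .2
```

```text
0.2 q6 -0.979 yaw 0.196 f [-0.25 -0.38 -0.57] m [0.032 0.017 0.071] t 12.675
0.4 q6 -0.782 yaw 0.393 f [ 0.05 -0.16 -1.44] m [0.048 0.043 0.009] t 12.9833
0.6 q6 -0.583 yaw 0.592 f [ 1.32  1.24 -0.91] m [ 0.337 -0.403 -0.004] t 13.2917
0.8 q6 -0.383 yaw 0.792 f [ 2.37  1.03 -0.1 ] m [ 0.299 -0.576 -0.002] t 13.6
1.0 q6 -0.183 yaw 0.991 f [1.45 1.31 1.27] m [ 0.384 -0.62   0.023] t 13.9083
1.2 q6 0.017 yaw 1.191 f [ 2.92  1.52 -0.5 ] m [ 0.387 -0.806  0.043] t 14.2167
0.012735644546136404
```

```bash
python3 turn.py 1.2 1.9 .1; python3 - <<'E'
from h import *
p,d=ctrl.get_image("scene");cv2.imwrite("pics/s5c.png",cv2.resize(p[60:280,330:530,::-1],None,fx=2.7,fy=2.7,interpolation=cv2.INTER_CUBIC))
E
```

```text
1.3 q6 0.118 yaw 1.293 f [ 4.62  1.3  -1.64] m [ 0.402 -0.97  -0.008] t 14.4667
1.4 q6 0.219 yaw 1.393 f [ 4.56  1.44 -4.32] m [ 0.36  -1.103  0.109] t 14.7167
1.5 q6 0.319 yaw 1.494 f [ 4.63  0.8  -5.45] m [ 0.298 -1.145  0.027] t 14.9667
1.6 q6 0.419 yaw 1.594 f [ 3.96  0.58 -5.29] m [ 0.196 -1.138  0.045] t 15.2167
1.7 q6 0.519 yaw 1.694 f [ 3.65 -0.94 -5.45] m [-0.082 -1.094  0.089] t 15.4667
1.8 q6 0.619 yaw 1.794 f [ 4.15 -1.71 -5.31] m [-0.191 -1.084  0.094] t 15.7167
1.9 q6 0.719 yaw 1.894 f [ 4.96 -1.18 -5.84] m [-0.381 -0.997  0.108] t 15.9667
0.013291433262710222
```

View pics/s5c.png

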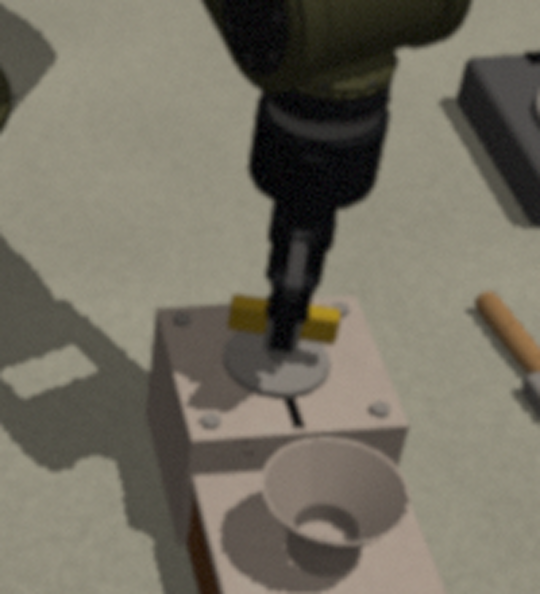

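The bar has followed the gripper and now lies across the marks. I'll continue in small steps to the screw's stop, which I expect near 2.05 rad.

```bash
sed -i 's/abs(m\[2\])>1.0/abs(m[2])>0.45/' turn.py; python3 turn.py 1.9 2.14 .04
```

```text
1.94 q6 0.762 yaw 1.936 f [ 3.11 -0.68 -5.67] m [-0.444 -1.037  0.141] t 16.2667
1.98 q6 0.803 yaw 1.977 f [ 3.04 -1.18 -6.66] m [-0.481 -1.019  0.064] t 16.5167
2.02 q6 0.843 yaw 2.018 f [ 3.21 -2.32 -6.83] m [-0.526 -1.004  0.107] t 16.7667
2.06 q6 0.883 yaw 2.058 f [ 4.72 -2.79 -6.69] m [-0.641 -0.971  0.036] t 17.0167
2.1 q6 0.923 yaw 2.098 f [ 3.07 -2.82 -6.27] m [-0.644 -0.887  0.113] t 17.2667
2.14 q6 0.963 yaw 2.138 f [ 3.31 -2.25 -6.9 ] m [-0.66  -0.873  0.079] t 17.5167
0.012925741281149554
```

```bash
python3 turn.py 2.14 2.46 .04
```

```text
2.18 q6 1.003 yaw 2.178 f [ 1.83 -2.7  -7.23] m [-0.705 -0.787  0.102] t 17.7667
2.22 q6 1.043 yaw 2.218 f [ 3.05 -2.25 -6.88] m [-0.752 -0.84   0.097] t 18.0167
2.26 q6 1.083 yaw 2.258 f [ 2.62 -3.41 -7.39] m [-1.006 -0.834  0.175] t 18.2667
2.3 q6 1.124 yaw 2.298 f [ 3.03 -4.39 -7.72] m [-1.14  -0.848  0.296] t 18.5167
2.34 q6 1.164 yaw 2.338 f [ 2.99 -5.34 -6.96] m [-1.331 -0.81   0.441] t 18.7667
2.38 q6 1.203 yaw 2.378 f [ 3.   -5.92 -7.17] m [-1.391 -0.831  0.548] t 19.0167
STOP
0.012774769400180139
```

The moment rises steadily from 0.1 to 0.55 N m past 2.24 rad, so the screw is on its stop. I'll back off a little to unload it and look before letting go.

```bash
python3 - <<'E'
from h import *
y0=np.radians(88.8)
q=ctrl.inverse_kinematics([.503,.2375,.1208],[np.pi,0,y0-2.24]);ctrl.movej(q)
print(np.round(ctrl.read_contact_force(),2),np.round(ctrl.read_ft_torque(),3),ctrl.read_ee_pos())
p,d=ctrl.get_image("scene");np.savez("scene6.npz",p=p,d=d);cv2.imwrite("pics/s6c.png",cv2.resize(p[60:280,330:530,::-1],None,fx=2.7,fy=2.7,interpolation=cv2.INTER_CUBIC))
m=yellow(p);m[:150]=0;P=pts("scene",d,m);print(np.percentile(P,[2,50,98],axis=0).round(4));Q=P[P[:,2]>np.percentile(P[:,2],97)-.006];print(rect(Q),"tool jaw yaw deg",np.degrees(y0-2.24))
E
```

```text
[ 2.77 -3.47 -2.12] [-1.008 -0.614  0.197] [0.50316139 0.2375749  0.12118708]
[[0.4861 0.2088 0.133 ]
 [0.518  0.2491 0.1449]
 [0.5276 0.2621 0.1519]]
((505.5233459472656, 235.67807006835938), (65.26795196533203, 24.124494552612305), 42.41297912597656) tool jaw yaw deg -39.54254610930442
```

View pics/s6c.png

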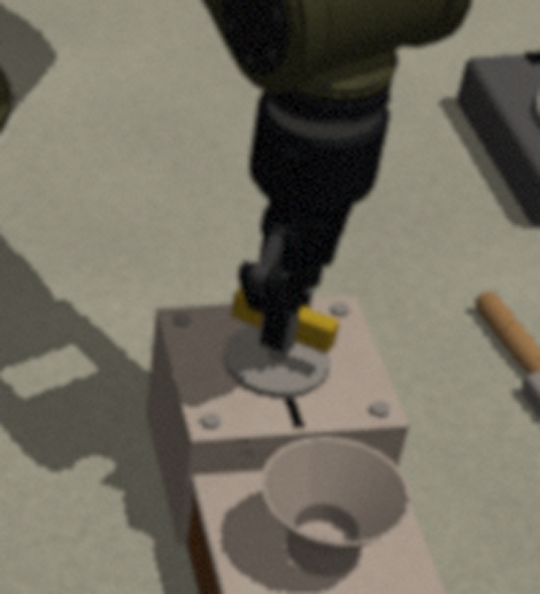

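The bar, at about (285,318) in the crop, stands well past a quarter turn, and the collar is level about 1–2 mm above the block. I'll let go and retreat.

```bash
python3 - <<'E'
from h import *
ctrl.move_linear([.503,.2375,.1200],speed=.02,threshold=6)
print(np.round(ctrl.read_contact_force(),2),ctrl.read_ee_pos())
ctrl.set_gripper(.05); ctrl.hold(.2)
print(ctrl.read_grip_width(),np.round(ctrl.read_contact_force(),2))
r=ctrl.move_linear([.503,.2375,.25],speed=.1,threshold=8);print(r,ctrl.read_ee_pos())
q=list(ctrl.read_joints()); q[0]=1.3; ctrl.movej(q)
print(ctrl.read_clock())
for n in("top","scene"):
    p,d=ctrl.get_image(n);cv2.imwrite(f"pics/{n}7.png",p[:,:,::-1]);np.savez(n+"7.npz",p=p,d=d)
    m=yellow(p).astype(np.uint8);k,l,s,c=cv2.connectedComponentsWithStats(m);i=1+np.argmax(s[1:,4])
    P=pts(n,d,l==i);print(n,s[i],np.percentile(P,[2,50,98],axis=0).round(4));t=np.percentile(P[:,2],95);print(rect(P[P[:,2]>t-.006]))
    x=(slice(150,310),slice(140,270)) if n=="top" else (slice(130,260),slice(360,500))
    cv2.imwrite(f"pics/{n}7c.png",cv2.resize(p[x][:,:,::-1],None,fx=3.6,fy=3.6,interpolation=cv2.INTER_CUBIC))
E
```

```text
[ 1.79 -3.38  3.29] [0.50328327 0.2375661  0.12057656]
0.04969288627619128 [0.05 0.41 0.31]
False [0.50283118 0.23742934 0.24934779]
23.4667
top [171 246  39  32 383] [[0.4828 0.207  0.145 ]
 [0.5047 0.2342 0.148 ]
 [0.525  0.261  0.1503]]
((504.2575988769531, 234.34622192382812), (67.70001220703125, 13.184266090393066), 53.98926544189453)
scene [416 167  38  23 252] [[0.4849 0.207  0.138 ]
 [0.5062 0.236  0.1481]
 [0.5266 0.2604 0.1509]]
((504.1820373535156, 234.61045837402344), (67.3194580078125, 14.559807777404785), 55.21622085571289)
```

View pics/top7c.png

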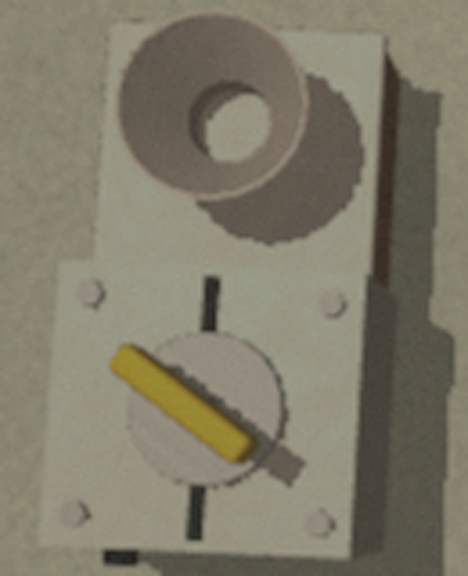

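View pics/scene7c.png

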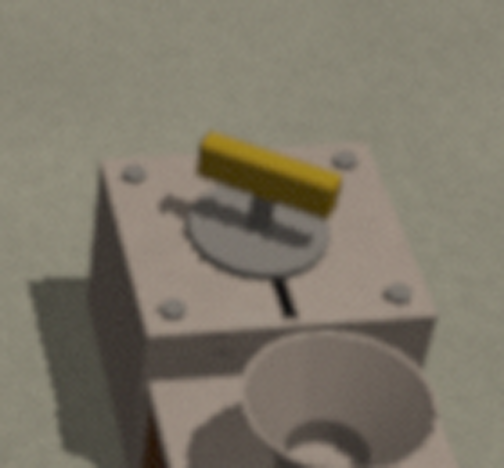

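The released key stands in the well with its collar flat on the block. The bar is at 54–55°, which is about 2.17 rad clockwise, with its top at z≈0.1485. One last check of the tilt and the blue key.

```bash
python3 - <<'E'
from h import *
for n in("top","scene"):
    f=np.load(n+"7.npz");p,d=f["p"],f["d"];m=yellow(p).astype(np.uint8);k,l,s,c=cv2.connectedComponentsWithStats(m);i=1+np.argmax(s[1:,4])
    P=pts(n,d,l==i);P=P[P[:,2]>np.percentile(P[:,2],95)-.006]
    A=np.c_[P[:,:2]-P[:,:2].mean(0),np.ones(len(P))];k=np.linalg.lstsq(A,P[:,2],rcond=None)[0];u=np.array([np.cos(np.radians(54.5)),np.sin(np.radians(54.5))])
    print(n,"tilt along bar deg",np.degrees(np.arctan(k[:2]@u)),"top z",k[2])
a=np.load("top0.npz")["p"].astype(int);b=np.load("top7.npz")["p"].astype(int)
print("blue/rack diff",np.abs(a-b)[200:290,475:550].mean(),np.abs(a-b)[200:290,475:550].max())
print(ctrl.read_clock(),ctrl.read_contact_force()); ctrl.close_job()
E
```

```text
top tilt along bar deg 0.4175206661853704 top z 0.14790872934912483
scene tilt along bar deg -0.290467783781216 top z 0.148224474495686
blue/rack diff 1.4962962962962962 10
23.5667 [0.23039047 0.54947254 0.35691128]
the job is handed in; nothing more can be done
```

I took the yellow key from the rack, lowered it into the well, turned it clockwise to the screw's stop, let go and handed the job in at 23.6 s.

- **Seating:** the blade touched the slot floor at TCP z 0.1226, against a predicted 0.1225.
- **Turn:** the final bar angle is about 2.17 rad clockwise. The moment stayed near 0.1 N m while turning and rose to 0.55 N m at the end.
- **Key at the end:** it stands upright, with tilt under 0.5° along the bar in both views. The bar top is at z≈0.148, so the collar rests on the block.
- **Blue key:** its part of the top picture did not change, so it is still in its rack.
- **Robot:** the arm is clear of everything, with no contact force.

**What disagreed:**
- **Stop angle:** the stop came about 0.2 rad later than the 2.05 rad I expected, probably from extra play and the bar slipping slightly in the grip.
- **Position:** the released key stands about 3 mm off the mouth centre I measured.
- **Screw angle:** I could not see the screw itself. That it turned and reached its stop is inferred from the moment, the bar angle and the collar having come down.

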